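File the missing test tile in the leaning glaze library case

ROBOT

A 6-joint arm with a two-finger parallel gripper is mounted at the origin on a cart in front of the work surface, level with it; the furniture and walls round the work are solid. World frame = base frame: x ahead of the robot, y to its left, z up, the work surface at z = 0. Lengths are in mm, angles in rad, forces in N, time in s.
With the tool pointing down it reaches from about 300 to 775 mm from the base axis. Payload 14.6 kg.
Tool frame: the origin (TCP) lies midway between the tips of the shut fingers; the grasp point (between the pads) lies behind it (manip.grip_depth is the z of the grasp point in the tool frame, in mm); z points along the fingers, y is the line along which they close (so a half turn about z gives the same grasp; the last joint's range is limited). The gripper opens to 94 mm and grips with 3 to 60 N. Pads are 16 mm wide; open, the fingers measure 119 mm over their backs; the gripper's body (75 mm by 177 mm) begins 78 mm behind the grasp point.
Start: joints at [1.2, 0.3, 1.521, -0, 1.321, -0.067], TCP at [164.529, 524.804, 205.446] pointing down, gripper open.
Joint ranges: [-3.03, 3.03], [-0.79, 2.21], [0.23, 2.52], [-1.04, 4.18], [0, 3.07], [-2.55, 2.55]. Speed limits (rad/s): [2.22, 2.22, 2.57, 3.14, 3.14, 3.14].

INTERFACE

Orientations are given as [roll, pitch, yaw] about the fixed x, y, z axes, in that order (R = Rz(yaw) Ry(pitch) Rx(roll)).
In Python, from cell import manip gives the robot as it stands.
- The arm moves only by the shell command python3 nudge.py 'ROWS' [OPENING] [FORCE]. ROWS is a JSON list of rows, 1 to 5 of them, each of 6 numbers: dx, dy, dz in mm, then a rotation vector rx, ry, rz in rad; each row is the pose to reach, as a shift and turn from the pose commanded when the command began, along the tool's axes at that moment; what a row does not reach only later rows make up. A row lasts 1/10 s, in which the tool goes at most 50 mm and 0.15 rad, less where a joint would pass 70% of its speed; a pose out of reach is approached as far as the arm can. OPENING is the finger opening in mm, set as the command begins (- or left out keeps the last). The fingers move at their own pace and stop on an object; FORCE is the grip in N (left out, the last holds). Time passes only in rows, so rows that do not move let the fingers close. It prints the time, the measured TCP pose, the force, the opening and the grip force at its end.
- manip.read_state(): the state, without advancing time (a new reading comes with each control period).
- manip.camera(name): name is "scene" or "top" or "wrist"; returns (picture, depth): 480x640x3 uint8, red, green, blue; 480x640 float32, mm along the optical axis (not along the pixel's ray), 0 where there is no reading.
- manip.camera_info(name): a dict with "K" (3x3 intrinsics, pixels), "dist" ([k1, k2, p1, p2, k3] as OpenCV has them; the pictures are not rectified), "rvec" (rotation vector, rad) and "tvec" (3), from world to camera coordinates, as OpenCV has them; the wrist camera has in their place "mount" (4x4, takes a point from camera to tool coordinates, whose origin is the TCP and whose axes are the flange's). Camera axes: x right, y down, z forward; pixel columns grow to the right and rows downward; lengths in mm; the calibration is good to about 2 mm. A picture is of the moment at which its call begins: read the wrist's pose just before it. camera_info takes no time and is no camera call.
- manip.sign_off(): hands the job in; it is judged then, once.
The state is a dict: "clock": time; "joints": joint angles; "qd": joint speeds; "effort": joint torques, N m; "eef_pos": TCP position; "eef_rot": TCP orientation; "wrist_force": force on the tool from outside, world axes, zero at the start; "moment": the same for the moment, N m; "finger_gap": finger opening in mm; "finger_force": force on a finger pad.
Only numpy, scipy, OpenCV 4.12 (cv2) and the standard library are available. Lean on these libraries where they do the work, as an engineer would, in place of code of your own. Each camera call takes 0.05 s, during which the arm holds its last target. There are 200 camera calls.

TASK

The leaning wooden glaze library case lacks its blue test tile. Swing the case's lid, which has dropped half shut, well back by its brass tab, draw the blue tile out of the drying rack and slide it gently (lowered, not dropped) foot first into the free middle pocket until it is fully home, its coloured face to the front like the tiles beside it. Then close the lid over the tiles and press it down until it is fully shut, leaving the other two tiles in the rack and the cup and paint bottle where they are.

Things in the scene. Friction and masses are not known exactly. Their poses are not given: they have to be found in the camera images.
- tile_blue: Blue glazed test tile, 75 x 36 x 8 mm, 45 g, the one to file; starts upright in one of the rack's slots (which one varies). Origin: centre of its 75 x 36 mm back face. x: along the 75 mm, from the top down to the foot (bare end with a hole); y: across the 36 mm (grip it there); +z: out of the coloured front face. In the rack its foot is 8 mm and its top 83 mm above the table.
- tile_green: Green test tile, same size and frame, in another slot of the rack; stays there.
- tile_brown: Brown-orange test tile, same size and frame, in another slot of the rack; stays there.
- rack: Drying rack, fixed to the table: wooden block 140 x 62 x 30 mm, origin under its centre. Three upright slots 22 mm deep at x = -40, 0 and +40 mm, each 10.6 mm (x) by 38.6 mm (y), so a tile's width lies along the rack's y; the coloured faces look to its -x.
- case: Foot board of the glaze library case, fixed: 116 x 86 x 10 mm, origin under its centre, flat on the table; its yaw is the yaw of the case. The front is -x.
- case_box: Case proper, fixed on the foot: wooden block 94 x 60 x 48 mm between 6 mm end boards 83 mm high, sides above the block open for fingers. Origin: centre of the underside, 36.5 mm over the table. Leans 30 deg: z (draw-out direction) is tilted 30 deg from vertical to the front, x points to the back and up, y level. Pockets at x = -26 (green tile in it), 0 (free), +26 mm (brown tile in it).
- pocket (a point): Centre of the mouth of the free middle pocket, on the block's top face (case_box 0, 0, 48 mm). The pocket is 10.6 mm (case_box x) by 38.6 mm (case_box y), chamfered, and 42 mm deep along case_box -z, so a tile that is home stands 33 mm out of it.
- pocket_floor (a point): Centre of the floor of the middle pocket; a tile that is home touches it with its foot: its origin is then at case_box (4, 0, 43.5) mm, tile x along case_box -z and the coloured face to case_box -x (the front).
- lid (a joint): Angle of the lid on its hinge (rad): 0 fully shut, 2.3 the stop (about upright). Starts at 0.3 to 0.7. The hinge is stiff (0.22 N m): the lid stays where it is left and takes about 2 N at the tab. From about 1.8 rad on it leaves a gripper room over the middle pocket.
- hinge (a point): Middle of the hinge axis (case_box y), at the top of the back board (case_box 54, 0, 87 mm). Lid: board 109 x 74 x 7 mm from the hinge over the front board, with side skirts 5 mm thick reaching 29 mm below the axis when shut. At angle a the tab lies 133 mm from the hinge in direction (-cos a, 0, sin a) of case_box. Shut, it clears a tile that is home by about 2 mm.
- lid_tab (a point): Centre of the rolled end of the brass lift tab at the middle of the lid's free edge: a roll 12 mm thick and 22 mm wide (along the hinge axis), 24 mm out from the lid board, joined to it by a 6 mm thick tongue. Pinched across its 22 mm width it turns between the pads as the lid swings; it can also be pushed.
- bisque_cup: Unglazed pink-beige cup with a handle, 67 x 98 x 66 mm, bystander, origin under its centre; leave it alone.
- bottle_blue: Small paint bottle with dark blue contents and a white cap, 43 x 42 x 68 mm, bystander, origin under its centre; leave it alone.

How it is judged (in metres and radians):
On the way, in this order (a step that is already met when the one before it is completed fails the run):
1. the lid is swung well open (beyond 1.3 rad) (value of joint lid above 1.3 rad), for 0.2 s.
2. the blue tile is fully home in the middle pocket, coloured face to the front (x of tile_blue in the frame of case_box between 0.0005 and 0.0075 m and y of tile_blue in the frame of case_box between -0.003 and 0.003 m and z of tile_blue in the frame of case_box between 0.04 and 0.0455 m and angle between the x axis of tile_blue and the z axis of case_box, either way round below 0.11 rad and angle between tile_blue's own x axis and vertical above 2.2 rad), for 0.2 s.
3. the lid is shut over it (value of joint lid below 0.03 rad), for 0.2 s.
At the end, for the whole second after the job is handed in: The blue tile stands in the middle pocket of the case, its foot within 2 mm of the pocket floor, foot down, its coloured face to the front, at rest; the lid is shut to within 0.03 rad (about 4 mm at the tab); the green and brown tiles stand in the rack within 15 mm of where they were (all of step 2 and value of joint lid below 0.03 rad and linear speed of tile_blue below 0.02 m/s and distance of each of tile_green, tile_brown from where it was at the start of the episode below 0.015 m and angle between each of tile_green, tile_brown's own x axis and vertical above 2.99 rad); the robot touches nothing.
It fails at once if the blue tile drops into the case instead of being lowered (faster than 0.35 m/s with its foot below the pocket's mouth) (x of tile_blue in the frame of case_box between -0.02 and 0.02 m and y of tile_blue in the frame of case_box between -0.02 and 0.02 m and z of tile_blue in the frame of case_box below 0.0835 m and linear speed of tile_blue above 0.35 m/s).
It fails at once if the green tile is pulled out of the rack (distance of tile_green from where it was at the start of the episode above 0.02 m).
It fails at once if the brown tile is pulled out of the rack (distance of tile_brown from where it was at the start of the episode above 0.02 m).
It fails at once if the cup is shifted more than 30 mm (distance of bisque_cup from where it was at the start of the episode above 0.03 m).
It fails at once if the paint bottle is shifted more than 30 mm (distance of bottle_blue from where it was at the start of the episode above 0.03 m).
It also fails if it takes over 72 s, if anything falls off the work surface, if the arm or the gripper's body presses on something with over 40 N, if the wrist force passes 120 N, or if a joint passes its speed limit or range.

## Working session

There is one attempt and no reset: what is moved stays moved. The work goes in short steps, Python scripts to look and compute and a shell command to move; the robot and the scene stay as the last step left them, time stands still between calls to the robot, and variables do not carry over. Pictures are saved under pics/ and viewed, at most 14 in all, crops included, and the job is handed in when it is done.

```bash
ls; mkdir -p pics
cat > h.py <<'E'
import numpy as np, cv2
from scipy.spatial.transform import Rotation as R
from cell import manip
def ext(n,s=None):
    i=manip.camera_info(n); K=np.array(i["K"]);d=np.array(i["dist"],float)
    if "rvec" in i:
        Rm=cv2.Rodrigues(np.array(i["rvec"],float))[0]; t=np.array(i["tvec"],float).ravel()
        T=np.eye(4);T[:3,:3]=Rm.T;T[:3,3]=-Rm.T@t
    else:
        T=tool(s)@np.array(i["mount"])
    return K,d,T
def tool(s=None):
    s=s or manip.read_state(); T=np.eye(4);T[:3,:3]=R.from_euler('xyz',s["eef_rot"]).as_matrix();T[:3,3]=s["eef_pos"];return T
def cloud(n,save=None):
    s=manip.read_state(); im,dp=manip.camera(n); K,d,T=ext(n,s)
    if save: cv2.imwrite(save,im[:,:,::-1])
    v,u=np.mgrid[:480,:640]; p=cv2.undistortPoints(np.stack([u,v],-1).reshape(-1,1,2).astype(np.float32),K,d).reshape(480,640,2)
    P=np.dstack([p*dp[...,None],dp])@T[:3,:3].T+T[:3,3]; P[dp==0]=np.nan
    return im,P
E
python3 - <<'E'
from h import *
print(manip.grip_depth, manip.read_state())
for n in("scene","top"):
    im,P=cloud(n,f"pics/{n}0.png"); np.savez(f"{n}0.npz",im=im,P=P)
    print(n,ext(n)[2].round(3).tolist())
E
```

```text
cell.py
nudge.py
pics
-18.8 {'clock': 0.0, 'joints': array([ 1.20037151e+00,  3.00495717e-01,  1.52157094e+00, -5.67820150e-07,
        1.32069776e+00, -6.65928119e-02]), 'qd': array([ 8.21654108e-04, -1.54078528e-03,  7.27830170e-04,  3.02374637e-04,
       -5.81730704e-05, -6.55514903e-05]), 'effort': array([-2.75605358e-03, -5.31795931e+01, -3.52746928e+01,  7.07147084e-02,
        2.43282382e-02, -1.09408475e-04]), 'eef_pos': array([164.45368616, 524.56693199, 204.87711701]), 'eef_rot': array([-3.14042345e+00, -7.74248970e-05,  2.83776075e+00]), 'wrist_force': array([ 0.14477533, -0.02716668,  0.01930362]), 'moment': array([0.00789892, 0.03240935, 0.02086602]), 'finger_force': 0.0, 'finger_gap': 93.79640243095974}
scene [[0.698, -0.31, 0.646, -302.105], [-0.716, -0.318, 0.621, -837.767], [0.013, -0.896, -0.444, 682.052], [0.0, 0.0, 0.0, 1.0]]
top [[-0.024, -0.989, 0.145, 343.535], [-0.999, 0.027, 0.017, -10.832], [-0.021, -0.145, -0.989, 1536.636], [0.0, 0.0, 0.0, 1.0]]
```

View pics/scene0.png

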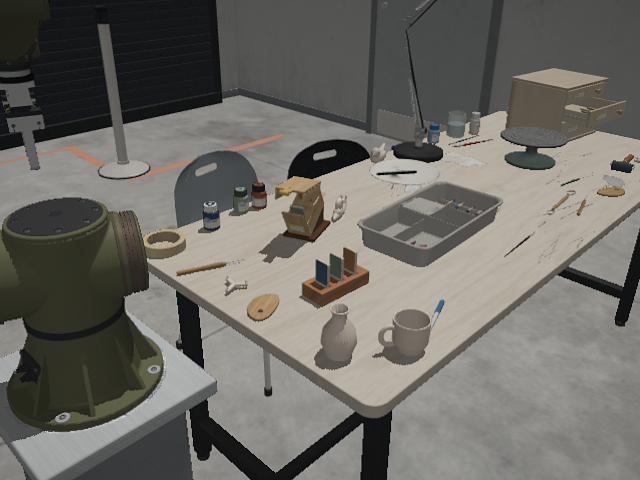

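View pics/top0.png

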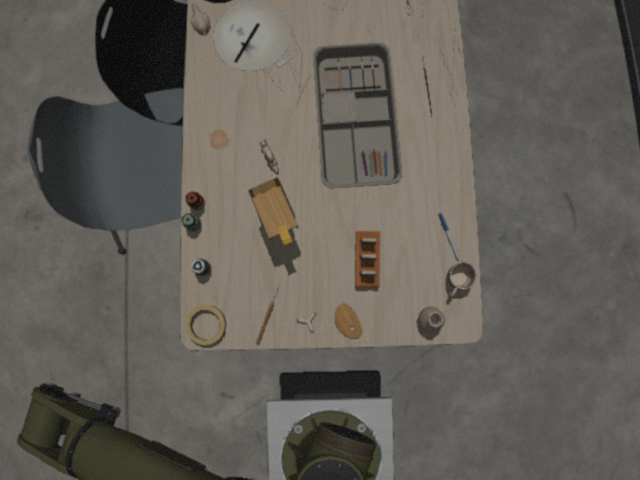

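The scene view shows the case at about (303,210) with its lid half down and the rack at (336,280), with the blue tile at the near end (321,272). In the top view the case is at (274,212), its tab at (285,236), and the rack at (368,260).

Run:
```python
from h import *
d=np.load("top0.npz");im,P=d["im"],d["P"]
def st(n,m):
    q=P[m]; q=q[~np.isnan(q[:,0])]; print(n,len(q),q.mean(0).round(1),q.min(0).round(),q.max(0).round()); return q
for n,(u,v) in dict(tab=(285,236),lidc=(274,208),t1=(369,240),t2=(369,256),t3=(369,272),cup=(460,276),bot=(201,268),block=(368,283)).items(): print(n,P[v,u].round(1),im[v,u])
z=P[...,2]; V,U=np.mgrid[:480,:640]
box=lambda a,b,c,e:(U>=a)&(U<=b)&(V>=c)&(V<=e)
q=st("racktop",box(350,386,225,295)&(z>24)&(z<36)); r=cv2.minAreaRect(q[:,:2].astype(np.float32)); print(r)
q=st("tiles",box(350,386,225,295)&(z>70)&(z<95))
for p in q[::3]: print(p.round(0),end=' ')
q=st("\nlid",box(240,305,170,250)&(z>80)); 
hsv=cv2.cvtColor(im,cv2.COLOR_RGB2HSV)
np.set_printoptions(suppress=True)
q=st("foot",box(240,305,170,280)&(z>5)&(z<15))
for v in range(176,248,6): print(v,[P[v,u].round(0).tolist() for u in range(252,300,9)])
```

```text
tab [548.5  93.3 157.1] [158 126  59]
lidc [617.6 119.1 147.1] [145 116  80]
t1 [ 544.2 -106.5   81.6] [131 118  99]
t2 [ 504.5 -104.9   84.8] [134 123 106]
t3 [ 465.4 -103.5   85.6] [142 127 111]
cup [ 454.7 -343.     6.7] [153 138 122]
bot [486.9 310.7  70. ] [70 77 84]
block [ 442.6 -103.7   28.4] [90 60 37]
racktop 1036 [ 503.9 -104.2   30.5] [ 434. -138.   24.] [576. -71.  36.]
((504.6300354003906, -105.08855438232422), (62.43104553222656, 141.31454467773438), 86.77210235595703)
tiles 173 [ 503.3 -105.    82.1] [ 460. -124.   70.] [547. -87.  92.]
[547. -89.  82.] [547. -97.  83.] [ 546. -104.   86.] [ 547. -112.   79.] [ 546. -119.   84.] [544. -89.  86.] [544. -96.  86.] [ 544. -104.   85.] [ 544. -111.   82.] [ 543. -118.   88.] [542. -89.  81.] [542. -97.  81.] [ 541. -104.   86.] [ 541. -111.   84.] [ 541. -118.   85.] [541. -95.  73.] [ 540. -107.   73.] [ 540. -114.   75.] [ 540. -122.   74.] [508. -91.  82.] [507. -98.  83.] [ 507. -105.   87.] [ 507. -112.   84.] [ 507. -120.   84.] [504. -90.  91.] [505. -98.  83.] [ 505. -105.   85.] [ 505. -113.   78.] [ 504. -120.  
[... 1596 characters left out ...]
], [634.0, 73.0, -0.0]]
218 [[622.0, 191.0, -2.0], [594.0, 150.0, 150.0], [593.0, 129.0, 150.0], [593.0, 107.0, 149.0], [592.0, 86.0, 151.0], [618.0, 73.0, -0.0]]
224 [[605.0, 191.0, 4.0], [604.0, 167.0, 6.0], [579.0, 129.0, 152.0], [578.0, 107.0, 155.0], [578.0, 86.0, 150.0], [601.0, 73.0, 7.0]]
230 [[591.0, 192.0, -7.0], [589.0, 168.0, 1.0], [564.0, 128.0, 155.0], [563.0, 107.0, 155.0], [563.0, 86.0, 153.0], [587.0, 74.0, -0.0]]
236 [[574.0, 191.0, 2.0], [573.0, 168.0, 1.0], [550.0, 129.0, 155.0], [571.0, 120.0, 7.0], [548.0, 86.0, 160.0], [571.0, 74.0, -0.0]]
242 [[558.0, 191.0, 2.0], [558.0, 168.0, 0.0], [557.0, 144.0, 4.0], [557.0, 121.0, -4.0], [533.0, 86.0, 168.0], [555.0, 74.0, 0.0]]
```

```bash
cat >> h.py <<'E'
def go(pos,z=None,y=None,Rm=None):
    "delta in tool axes to reach TCP pos, with tool z dir and y dir"
    T=tool()
    if Rm is None:
        z=np.array(z,float);z/=np.linalg.norm(z);y=np.array(y,float);y-=z*(y@z);y/=np.linalg.norm(y)
        Rm=np.column_stack([np.cross(y,z),y,z])
    d=T[:3,:3].T@(np.array(pos)-T[:3,3]); r=R.from_matrix(T[:3,:3].T@Rm).as_rotvec()
    print("d",d.round(1).tolist(),"r",r.round(3).tolist(),"rows>=",np.ceil(max(np.linalg.norm(d)/50,np.linalg.norm(r)/.15)))
E
python3 - <<'E'
from h import *
print(np.array(manip.camera_info("wrist")["mount"]).round(3), manip.camera_info("wrist")["K"])
d=np.load("scene0.npz");im,P=d["im"],d["P"]
for u,v in [(321,272),(336,266),(350,260),(336,290)]: print(P[v,u].round(1),im[v,u])
for yaw in (.33,3.47):
    go([560,95,330],[0,0,-1],[np.sin(yaw),-np.cos(yaw),0])
E
```

```text
[[  -0.      -0.968   -0.249   72.126]
 [   1.      -0.       0.      -0.237]
 [  -0.      -0.249    0.968 -179.77 ]
 [   0.       0.       0.       1.   ]] [[383.31867728   0.         323.88827546]
 [  0.         383.31867728 241.66732808]
 [  0.           0.           1.        ]]
[ 460.  -104.5   56.5] [31 43 56]
[ 502.1 -107.4   54.9] [54 65 56]
[ 534.5 -117.6   60.6] [78 54 34]
[ 470.6 -137.7   23.2] [80 55 38]
d [-506.0, -291.7, -124.8] r [-0.0, 0.001, 2.508] rows>= 17.0
d [-506.0, -291.7, -124.8] r [-0.001, -0.0, -0.632] rows>= 12.0
```

```bash
python3 nudge.py '[[-40,-24,-27,0,0,0],[-80,-48,-54,0,0,0],[-120,-72,-81,0,0,0],[-160,-96,-108,0,0,0],[-200,-120,-135,0,0,0]]'
python3 nudge.py '[[-40,-25,0,0,0,0],[-80,-50,0,0,0,0],[-120,-75,0,0,0,0],[-160,-100,0,0,0,0],[-200,-125,0,0,0,0]]'
python3 nudge.py '[[-40,-25,0,0,0,-0.14],[-88,-57,0,0,0,-0.28],[-88,-57,0,0,0,-0.42],[-88,-57,0,0,0,-0.56],[-88,-57,0,0,0,-0.63]]'
python3 nudge.py '[[0,0,0,0,0,0]]'
python3 - <<'E'
from h import *
print(manip.read_state()["joints"].round(3))
im,P=cloud("wrist","pics/w1.png"); np.savez("w1.npz",im=im,P=P)
E
```

```text
clock: 0.6
eef_pos: [308.9, 361.5, 331.5]
eef_rot: [-3.141, -0.0, 2.838]
wrist_force: [0.7, 0.2, 1.2]
finger_gap: 94.1
finger_force: 0.0
clock: 1.1
eef_pos: [462.6, 182.2, 330.6]
eef_rot: [-3.142, -0.0, 2.838]
wrist_force: [0.6, 1.5, -0.5]
finger_gap: 93.6
finger_force: 0.0
clock: 1.6
eef_pos: [528.8, 102.6, 330.1]
eef_rot: [3.141, -0.001, -2.811]
wrist_force: [-0.1, 0.1, -0.2]
finger_gap: 94.4
finger_force: 0.0
clock: 1.7
eef_pos: [528.6, 103.1, 330.3]
eef_rot: [3.141, -0.001, -2.815]
wrist_force: [-1.2, 0.1, 0.5]
finger_gap: 93.9
finger_force: 0.0
[ 0.125  0.213  1.345  0.     1.585 -1.773]
```

View pics/w1.png

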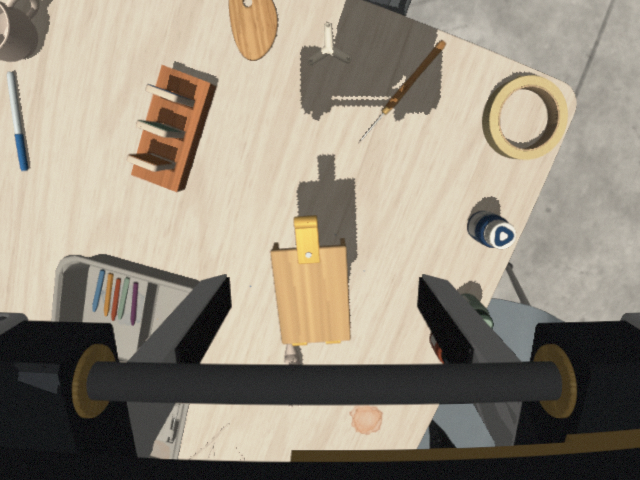

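The wrist view shows the lid from (273,250) and (347,245) at the front to (283,345) and (350,340) at the back. The tab roll is at (306,222), and the rack is at upper left, centred near (172,128).

Run:
```python
from h import *
d=np.load("w1.npz");im,P=d["im"],d["P"]
lid=P[265:330,288:340].reshape(-1,3); c=np.nanmean(lid,0); n=np.linalg.svd((lid-c))[2][2]; n*=np.sign(n[2]); print("lid",c.round(1),n.round(3),"rms",((lid-c)@n).std(),"elev deg",np.degrees(np.arctan2(np.hypot(*n[:2]),n[2])))
K,dd,T=ext("wrist"); 
def hit(u,v,n,c):
    p=cv2.undistortPoints(np.array([[[u,v]]],float),K,dd)[0,0]; r=T[:3,:3]@[*p,1]; o=T[:3,3]; return o+r*((c-o)@n)/(r@n)
hsv=cv2.cvtColor(im,cv2.COLOR_RGB2HSV).astype(int)
cr=hsv[205:350:8,306];print([(205+8*i,*x) for i,x in enumerate(cr.tolist())])
# mask of lid wood by height & wood hue
m=((P[...,2]>115)&(P[...,1]<200)).astype(np.uint8); m[:, :262]=0;m[:,362:]=0;m[350:]=0; m[:200]=0
print([(v,np.where(m[v])[0][[0,-1]].tolist()) for v in range(205,348,6) if m[v].any()])
for q in [(273,250),(347,245),(283,345),(350,340)]: print(q,hit(*q,n,c).round(1))
tb=P[218:232,301:312].reshape(-1,3);print("tab",np.nanmedian(tb,0))
# rack
z=P[...,2]; V,U=np.mgrid[:480,:640]; b=(U>120)&(U<220)&(V>55)&(V<200)
q=P[b&(z>25)&(z<35)]; print(cv2.minAreaRect(q[:,:2].astype(np.float32)))
q=P[b&(z>72)&(z<95)]
for x in (465,505,545):
    k=q[abs(q[:,0]-x)<15]; print(len(k),k.mean(0).round(1),np.percentile(k,[3,97],axis=0).round(1).tolist())
```

```text
Traceback (most recent call last):
numpy.linalg.LinAlgError: SVD did not converge
```

```bash
cat > m.py <<'E'
from h import *
d=np.load("w1.npz");im,P=d["im"],d["P"]
lid=P[265:330,288:340].reshape(-1,3); lid=lid[~np.isnan(lid[:,0])]; c=np.nanmean(lid,0); n=np.linalg.svd((lid-c),full_matrices=False)[2][2]; n*=np.sign(n[2]); print("lid",c.round(1),n.round(3),"rms",((lid-c)@n).std(),"elev deg",np.degrees(np.arctan2(np.hypot(*n[:2]),n[2])))
K,dd,T=ext("wrist"); 
def hit(u,v,n,c):
    p=cv2.undistortPoints(np.array([[[u,v]]],float),K,dd)[0,0]; r=T[:3,:3]@[*p,1]; o=T[:3,3]; return o+r*((c-o)@n)/(r@n)
m=((P[...,2]>115)&(P[...,1]<200)).astype(np.uint8); m[:, :262]=0;m[:,362:]=0;m[350:]=0; m[:200]=0
print([(v,np.where(m[v])[0][[0,-1]].tolist()) for v in range(205,348,6) if m[v].any()])
for q in [(273,250),(347,245),(283,345),(350,340)]: print(q,hit(*q,n,c).round(1))
tb=P[218:232,301:312].reshape(-1,3);print("tab",np.nanmedian(tb,0))
z=P[...,2]; V,U=np.mgrid[:480,:640]; b=(U>120)&(U<220)&(V>55)&(V<200)
q=P[b&(z>25)&(z<35)]; print(cv2.minAreaRect(q[:,:2].astype(np.float32)))
q=P[b&(z>72)&(z<95)]
for x in (465,505,545):
    k=q[abs(q[:,0]-x)<15]; print(len(k),k.mean(0).round(1),np.percentile(k,[3,97],axis=0).round(1).tolist())
E
python3 m.py
```

```text
lid [606.6 118.2 149.4] [0.104 0.043 0.994] rms 0.6814502132615917 elev deg 6.485708396638103
[(217, [294, 316]), (223, [293, 316]), (229, [294, 317]), (235, [295, 317]), (241, [295, 344]), (247, [272, 345]), (253, [270, 345]), (259, [271, 346]), (265, [271, 346]), (271, [272, 346]), (277, [273, 347]), (283, [274, 347]), (289, [275, 347]), (295, [276, 347]), (301, [277, 348]), (307, [278, 348]), (313, [278, 348]), (319, [279, 349]), (325, [280, 349]), (331, [281, 349]), (337, [281, 349]), (343, [282, 339])]
(273, 250) [570.1  65.2 155.5]
(347, 245) [542.7 131.  155.5]
(283, 345) [671.8 104.9 143.1]
(350, 340) [643.2 170.8 143.2]
tab [534.95350252  87.46443906 160.59771521]
((503.84033203125, -106.36442565917969), (63.979610443115234, 140.82864379882812), 86.78971099853516)
279 [ 463.8 -102.1   82.6] [[459.7, -120.1, 75.0], [467.8, -86.5, 85.0]]
277 [ 503.3 -104.1   82.3] [[499.2, -121.6, 74.8], [507.5, -88.2, 84.9]]
295 [ 542.9 -106.2   82. ] [[538.9, -123.4, 73.6], [547.7, -90.7, 85.0]]
```

```bash
cat > g.py <<'E'
from h import *
yaw=.377;f=np.array([np.cos(yaw),np.sin(yaw),0]);yc=np.array([f[1],-f[0],0]) # tool y, tool x=-f
go([534.5,88.3,141],[0,0,-1],yc)
E
python3 g.py
```

```text
d [-1.0, -16.0, 189.4] r [-0.001, -0.0, 3.089] rows>= 21.0
```

```bash
sed -i 's/yc=np.array(\[f\[1\],-f\[0\],0\])/yc=np.array([-f[1],f[0],0])/' g.py
python3 nudge.py '[[-1,-16,35,0,0,-0.05],[-1,-16,70,0,0,-0.053],[-1,-16,105,0,0,-0.053],[-1,-16,140,0,0,-0.053],[-1,-16,140,0,0,-0.053]]' 60
python3 g.py
python3 - <<'E'
from h import *
im,P=cloud("wrist","pics/w2.png"); np.savez("w2.npz",im=im,P=P)
E
```

```text
clock: 2.25
eef_pos: [532.8, 88.3, 186.7]
eef_rot: [3.14, -0.007, -2.764]
wrist_force: [-0.2, 0.7, 0.9]
finger_gap: 60.8
finger_force: 0.0
d [-1.9, -0.8, 45.7] r [0.002, -0.007, 0.0] rows>= 1.0
```

View pics/w2.png

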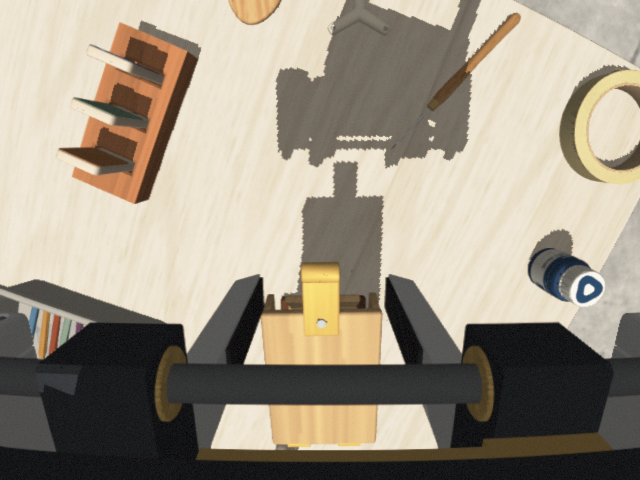

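The tab roll, at (320,272), sits midway between the fingers and in line with them. I descend and pinch.

```bash
python3 nudge.py '[[-2,-1,23,0,0,0],[-2,-1,46,0,0,0],[-2,-1,46,0,0,0]]'
python3 nudge.py '[[0,0,0,0,0,0],[0,0,0,0,0,0],[0,0,0,0,0,0],[0,0,0,0,0,0],[0,0,0,0,0,0]]' 10 15
cat > a.py <<'E'
from h import *
import sys
# usage: a.py e_now tilt_now e_list: rows for lid elevation targets, relative to present
d=14;H0=133
e0,e1,t1,n=map(float,sys.argv[1:5]); n=int(n)
T=tool(); z0=T[:3,2]; f=-T[:3,0].copy(); f[2]=0; f/=np.linalg.norm(f); t0=np.arctan2(z0@f,-z0[2])
tab=lambda e:H0*(-np.cos(e)*f+np.array([0,0,np.sin(e)]))
zd=lambda t:np.sin(t)*f-np.array([0,0,np.cos(t)])
print("t0",t0)
for k in range(1,n+1):
    e=e0+(e1-e0)*k/n;t=t0+(t1-t0)*k/n
    s=T[:3,:3].T@(tab(e)+d*zd(t)-tab(e0)-d*zd(t0)); print([*s.round(1).tolist(),0,round(t0-t,3),0])
E
python3 a.py .113 .6 .18 5
python3 - <<'E'
from h import *
print(manip.read_state()["joints"].round(3))
E
```

```text
clock: 2.6
eef_pos: [536.7, 88.3, 144.4]
eef_rot: [3.141, -0.002, -2.763]
wrist_force: [0.1, 0.1, -0.2]
finger_gap: 59.8
finger_force: 0.0
clock: 3.1
eef_pos: [537.1, 88.3, 145.1]
eef_rot: [-3.141, 0.001, -2.762]
wrist_force: [-0.9, -0.7, -0.2]
finger_gap: 23.7
finger_force: 0.0
t0 0.0005057006729256575
[-2.6, -0.0, -12.8, 0, np.float64(-0.036), 0]
[-6.4, -0.0, -25.3, 0, np.float64(-0.072), 0]
[-11.4, -0.0, -37.5, 0, np.float64(-0.108), 0]
[-17.6, -0.0, -49.2, 0, np.float64(-0.144), 0]
[-24.9, -0.0, -60.3, 0, np.float64(-0.179), 0]
[ 0.096  0.344  1.609  0.     1.188 -1.854]
```

```bash
python3 nudge.py '[[0,0,5,0,0,0],[0,0,5,0,0,0],[0,0,5,0,0,0]]' 10 15
python3 a.py .113 .6 .18 5
```

```text
clock: 3.4
eef_pos: [536.8, 87.8, 139.5]
eef_rot: [-3.141, -0.001, -2.763]
wrist_force: [-0.6, -5.0, -0.6]
finger_gap: 21.7
finger_force: 15.0
t0 -0.0007840670902650172
[-2.6, -0.0, -12.8, 0, np.float64(-0.036), 0]
[-6.4, -0.0, -25.3, 0, np.float64(-0.072), 0]
[-11.4, -0.0, -37.5, 0, np.float64(-0.108), 0]
[-17.6, -0.0, -49.2, 0, np.float64(-0.145), 0]
[-24.9, -0.0, -60.3, 0, np.float64(-0.181), 0]
```

```bash
python3 nudge.py '[[-2.6,0,-12.8,0,-0.036,0],[-6.4,0,-25.3,0,-0.072,0],[-11.4,0,-37.5,0,-0.108,0],[-17.6,0,-49.2,0,-0.145,0],[-24.9,0,-60.3,0,-0.18,0]]'
python3 a.py .6 1.09 .36 5
```

```text
clock: 3.9
eef_pos: [560.4, 97.6, 200.9]
eef_rot: [3.142, 0.183, -2.762]
wrist_force: [0.6, -2.9, -3.7]
finger_gap: 21.7
finger_force: 15.0
t0 0.18250258648824502
[-10.1, 0.0, -8.8, 0, np.float64(-0.035), 0]
[-21.1, 0.0, -16.6, 0, np.float64(-0.071), 0]
[-32.7, 0.0, -23.4, 0, np.float64(-0.106), 0]
[-45.0, 0.0, -29.1, 0, np.float64(-0.142), 0]
[-57.7, 0.0, -33.6, 0, np.float64(-0.177), 0]
```

```bash
python3 nudge.py '[[-10.1,0,-8.8,0,-0.035,0],[-21.1,0,-16.6,0,-0.071,0],[-32.7,0,-23.4,0,-0.106,0],[-45,0,-29.1,0,-0.142,0],[-57.7,0,-33.6,0,-0.177,0]]'
python3 a.py 1.09 1.64 .54 5
```

```text
clock: 4.4
eef_pos: [608.0, 117.0, 244.5]
eef_rot: [3.141, 0.36, -2.762]
wrist_force: [-4.6, 0.5, 0.4]
finger_gap: 21.3
finger_force: 15.0
t0 0.3603999500155875
[-15.1, 0.0, -1.0, 0, np.float64(-0.036), 0]
[-30.2, 0.0, -0.3, 0, np.float64(-0.072), 0]
[-45.2, -0.0, 1.9, 0, np.float64(-0.108), 0]
[-59.8, -0.0, 5.6, 0, np.float64(-0.144), 0]
[-73.9, -0.0, 10.9, 0, np.float64(-0.18), 0]
```

```bash
python3 nudge.py '[[-15.1,0,-1,0,-0.036,0],[-30.2,0,-0.3,0,-0.072,0],[-45.2,0,1.9,0,-0.108,0],[-59.8,0,5.6,0,-0.144,0],[-73.9,0,10.9,0,-0.18,0]]'
python3 nudge.py '[[0,0,0,0,0,0],[0,0,0,0,0,0]]' 60
python3 - <<'E'
from h import *
s=manip.read_state();print(s["wrist_force"],s["joints"].round(3),s["finger_gap"])
T=tool();g=T[:3,3]-14*T[:3,2];print("tab",g)
E
```

```text
clock: 4.9
eef_pos: [677.0, 145.2, 262.7]
eef_rot: [3.141, 0.546, -2.762]
wrist_force: [-4.4, 6.1, 11.6]
finger_gap: 19.9
finger_force: 15.0
clock: 5.1
eef_pos: [675.4, 143.7, 259.1]
eef_rot: [3.141, 0.538, -2.762]
wrist_force: [-0.4, -0.1, -1.0]
finger_gap: 32.4
finger_force: 0.0
[-0.43178908 -0.11530081 -1.04277768] [ 0.101  0.298  1.487  0.189  0.845 -1.938] 32.41597598046209
tab [668.72006414 141.04177893 271.12982836]
```

```bash
python3 nudge.py '[[0,0,-5,0,0,0],[0,0,-25,0,0,0],[0,0,-65,0,0,0],[0,0,-110,0,0,0],[0,0,-150,0,0,0]]' 60
python3 nudge.py '[[30,0,0,0,0.1,0],[60,0,0,0,0.2,0],[90,0,0,0,0.25,0],[90,0,0,0,0.25,0],[90,0,0,0,0.25,0]]' 60
python3 - <<'E'
from h import *
im,P=cloud("wrist","pics/w3.png"); np.savez("w3.npz",im=im,P=P,T=tool())
E
```

```text
clock: 5.6
eef_pos: [602.6, 114.4, 390.1]
eef_rot: [-3.141, 0.538, -2.762]
wrist_force: [-0.2, 0.2, 0.6]
finger_gap: 59.7
finger_force: 0.0
clock: 6.1
eef_pos: [532.4, 86.3, 342.7]
eef_rot: [-3.141, 0.289, -2.763]
wrist_force: [-0.8, -0.7, -0.4]
finger_gap: 59.8
finger_force: 0.0
```

View pics/w3.png

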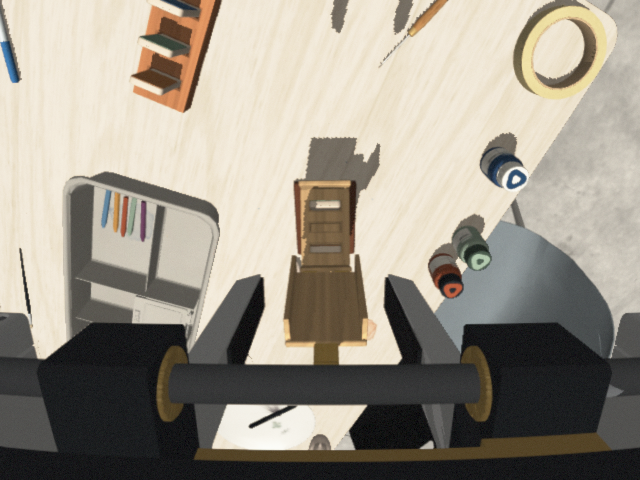

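The case is open: the front tile top is at (327,204), the free pocket at (326,227), the rear tile at (326,249), and the lid is upright below that. I zoom in to measure.

Run:
```python
import cv2
im=cv2.imread("pics/w3.png")[170:275,275:375]
cv2.imwrite("pics/w3c.png",cv2.resize(im,None,fx=5.7,fy=5.7,interpolation=cv2.INTER_CUBIC))
```

```text
(no output)
```

View pics/w3c.png

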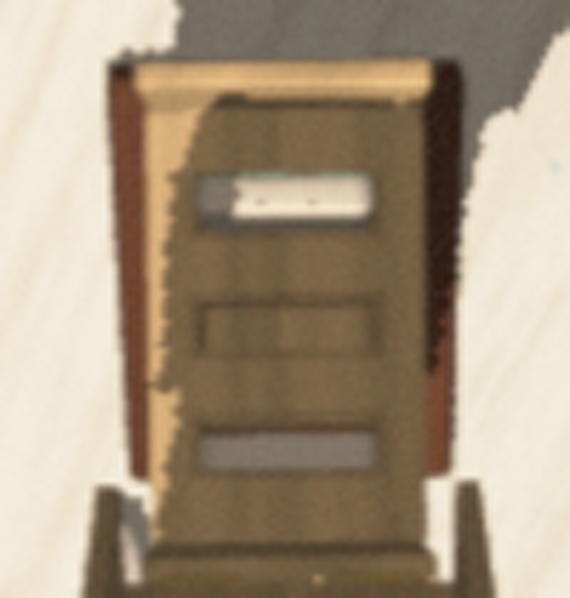

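```bash
cat > fit.py <<'E'
from h import *
from scipy.optimize import least_squares
d=np.load("w3.npz");P=d["P"];i=manip.camera_info("wrist");K=np.array(i["K"]);D=np.array(i["dist"],float);T=d["T"]@np.array(i["mount"]);Ti=np.linalg.inv(T)
B=lambda yaw:R.from_euler('z',yaw).as_matrix()@R.from_euler('y',-30,degrees=True).as_matrix()
M=np.array([[-26,0,81],[26,0,81],[0,0,48],[-26,18,81],[-26,-18,81],[26,18,81],[26,-18,81],[0,20,48],[0,-20,48],[-53,30,83],[-53,-30,83]],float)
C=np.array([[284,199],[288,450],[289,329],[195,199],[372,199],[199,450],[377,450],[197,329],[381,329],[135,62],[433,61]],float)
px=(C+.5)/5.7-.5+[275,170]
def proj(X): 
    r=cv2.Rodrigues(Ti[:3,:3])[0]; return cv2.projectPoints(X,r,Ti[:3,3],K,D)[0][:,0]
X=lambda p:M@B(p[2]).T+[p[0],p[1],36.5]
s=least_squares(lambda p:(proj(X(p))-px).ravel(),[600,115,.377],loss="soft_l1")
print(s.x,(proj(X(s.x))-px).round(1).tolist())
x=s.x; np.save("case.npy",x)
print("hinge",B(x[2])@[54,0,87]+[x[0],x[1],36.5],"pocket",B(x[2])@[0,0,48]+[x[0],x[1],36.5])
# depth check
Bi=lambda X:(X-[x[0],x[1],36.5])@B(x[2])
for n,c in dict(t1=(300,199),t2=(288,450)).items():
    u,v=((np.array(c)+.5)/5.7+[274.5,169.5]).round().astype(int); print(n,Bi(np.nanmedian(P[v-1:v+2,u-8:u+9].reshape(-1,3),0)).round(1))
b=P[(165+75):(165+78),305:345]; 
for cy in (265,390): 
    v=int(round(cy/5.7+169.5)); print("block top",Bi(np.nanmedian(P[v-1:v+2,315:340].reshape(-1,3),0)).round(1))
E
python3 fit.py
```

```text
[6.55935327e+02 1.36594183e+02 3.84195916e-01] [[0.4, -0.4], [-0.1, 0.6], [-0.3, -0.1], [31.6, -0.5], [-30.6, -0.3], [31.1, 0.6], [-31.3, 0.7], [31.9, -0.2], [-32.6, -0.0], [52.6, -0.1], [-51.9, 0.3]]
hinge [658.96265314 137.81808972 138.84421013] pocket [633.68492383 127.59865233  78.06921938]
t1 [-26.2   2.2  82.4]
t2 [25.8  0.  82.3]
block top [-14.1   2.7  49.4]
block top [13.2  2.7 49.6]
```

```bash
sed -i 's/^C=/M[:,1]*=-1\nC=/' fit.py; python3 fit.py
```

```text
[6.55804488e+02 1.36821710e+02 3.92096791e-01] [[0.2, -0.4], [0.0, 0.6], [-0.3, -0.1], [0.2, -0.3], [0.4, -0.6], [0.0, 0.8], [-0.0, 0.4], [-0.3, 0.1], [-0.3, -0.3], [-0.0, 0.3], [-0.1, -0.2]]
hinge [658.82204984 138.06949614 138.84421013] pocket [633.62585114 127.65066363  78.06921938]
t1 [-26.1   2.5  82.4]
t2 [25.8 -0.1 82.3]
block top [-14.    2.8  49.4]
block top [13.2  2.6 49.6]
```

Run:
```python
from h import *
go([464,-102,190],[0,0,-1],[.055,.998,0])
```

```text
d [171.5, -149.6, 108.4] r [0.063, 0.285, 0.431] rows>= 6.0
```

```bash
python3 nudge.py '[[30,-25,15,0.01,0.05,0.08],[60,-50,30,0.02,0.1,0.16],[90,-75,50,0.035,0.16,0.24],[118,-102,74,0.045,0.21,0.3],[145,-126,92,0.055,0.25,0.37]]' 60
python3 nudge.py '[[0,0,0,0,0,0]]'
python3 - <<'E'
from h import *
go([464,-102,190],[0,0,-1],[.055,.998,0])
E
```

```text
clock: 6.65
eef_pos: [473.8, -73.8, 211.7]
eef_rot: [3.137, 0.033, -3.138]
wrist_force: [1.2, -0.4, 0.5]
finger_gap: 59.9
finger_force: 0.0
clock: 6.75
eef_pos: [472.8, -74.7, 209.9]
eef_rot: [3.136, 0.029, -3.14]
wrist_force: [-0.2, 0.2, 0.2]
finger_gap: 60.2
finger_force: 0.0
d [9.4, -27.4, 19.5] r [0.006, 0.028, 0.056] rows>= 1.0
```

```bash
python3 nudge.py '[[9,-27,19,0.006,0.028,0.056],[9,-27,19,0.006,0.028,0.056],[9,-27,19,0.006,0.028,0.056]]' 60
python3 - <<'E'
from h import *
im,P=cloud("wrist","pics/w4.png"); np.savez("w4.npz",im=im,P=P,T=tool()); print(tool()[:3,3])
m=im[140:340,210:430]; cv2.imwrite("pics/w4c.png",cv2.resize(m[:,:,::-1],None,fx=3,fy=3,interpolation=cv2.INTER_CUBIC)[:600])
E
```

```text
clock: 7.05
eef_pos: [466.3, -99.2, 194.0]
eef_rot: [3.142, 0.007, 3.092]
wrist_force: [-0.2, -0.0, 0.6]
finger_gap: 59.8
finger_force: 0.0
[466.355166   -98.98108703 194.2825846 ]
```

View pics/w4c.png

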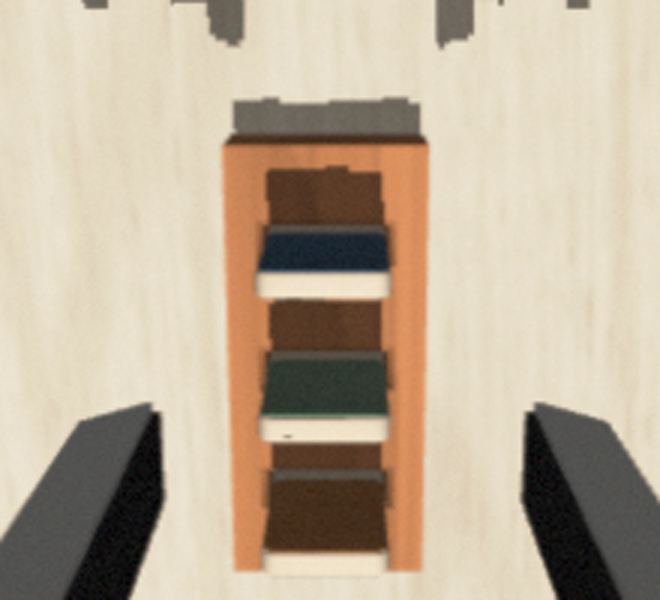

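The blue tile is the one nearest the robot. Its top face spans (257..389, 273..297) in the crop. The green and brown tiles are behind it.

```bash
cat > hit.py <<'E'
from h import *
def hit(T0,u,v,z):
    i=manip.camera_info("wrist");T=T0@np.array(i["mount"])
    p=cv2.undistortPoints(np.array([[[u,v]]],float),np.array(i["K"]),np.array(i["dist"],float))[0,0]; r=T[:3,:3]@[*p,1]; o=T[:3,3]; return o+r*(z-o[2])/r[2]
E
python3 - <<'E'
from hit import *
T=np.load("w4.npz")["T"]
for c in [(257,274),(389,273),(259,297),(387,297),(323,285.3),(325,430),(325,563)]:
    print(c,hit(T,210+(c[0]+.5)/3-.5,140+(c[1]+.5)/3-.5,83).round(1))
for c in [(224,144),(428,144),(235,571),(424,571)]: print(c,hit(T,210+(c[0]+.5)/3-.5,140+(c[1]+.5)/3-.5,30).round(1))
go([464,-102,58],[0,0,-1],[.055,.998,0])
E
```

```text
(257, 274) [ 460.3 -121.2   83. ]
(389, 273) [461.7 -87.   83. ]
(259, 297) [ 466.5 -121.1   83. ]
(387, 297) [468.1 -87.7  83. ]
(323, 285.3) [ 464.2 -104.3   83. ]
(325, 430) [ 504.3 -105.9   83. ]
(325, 563) [ 543.8 -108.    83. ]
(224, 144) [ 432.3 -133.1   30. ]
(428, 144) [435.3 -72.2  30. ]
(235, 571) [ 572.9 -140.1   30. ]
(424, 571) [575.9 -77.7  30. ]
d [3.2, -3.1, 136.3] r [-0.0, 0.008, 0.007] rows>= 3.0
```

```bash
python3 nudge.py '[[3,-5,30,0,0.008,0],[3,-5,65,0,0.008,0],[3,-5,95,0,0.008,0],[3,-5,120,0,0.008,0],[3,-5,120,0,0.008,0]]' 60
python3 - <<'E'
from h import *
go([464.2,-104,58],[0,0,-1],[.047,.999,0])
E
```

```text
clock: 7.6
eef_pos: [462.2, -103.3, 71.6]
eef_rot: [3.141, -0.006, 3.093]
wrist_force: [-0.2, -0.3, 0.2]
finger_gap: 60.2
finger_force: 0.0
d [-2.1, -0.6, 13.6] r [0.001, -0.006, -0.001] rows>= 1.0
```

```bash
python3 nudge.py '[[-2,-0.6,13.5,0,-0.006,0],[-2,-0.6,13.5,0,-0.006,0],[-2,-0.6,13.5,0,-0.006,0]]' 60
python3 - <<'E'
from h import *
go([464.2,-104,58],[0,0,-1],[.047,.999,0])
E
python3 nudge.py '[[0,0,0,0,0,0],[0,0,0,0,0,0],[0,0,0,0,0,0],[0,0,0,0,0,0],[0,0,0,0,0,0]]' 30 12
```

```text
clock: 7.9
eef_pos: [465.5, -105.0, 61.2]
eef_rot: [-3.141, 0.005, 3.092]
wrist_force: [0.7, -0.9, 0.4]
finger_gap: 59.9
finger_force: 0.0
d [1.4, 1.0, 3.1] r [-0.001, 0.005, -0.002] rows>= 1.0
clock: 8.4
eef_pos: [464.9, -105.2, 59.9]
eef_rot: [-3.141, 0.004, 3.092]
wrist_force: [-1.5, 0.5, 3.7]
finger_gap: 36.2
finger_force: 12.0
```

```bash
python3 nudge.py '[[0,0,-10,0,0,0],[0,0,-30,0,0,0],[0,0,-60,0,0,0],[0,0,-95,0,0,0],[0,0,-130,0,0,0]]' 30 20
cat > st.py <<'E'
from h import *
import sys
x,y,yaw=np.load("case.npy"); Bm=R.from_euler('z',yaw).as_matrix()@R.from_euler('y',-30,degrees=True).as_matrix()
O=np.array([x,y,36.5]); h=float(sys.argv[1]); ox=float(sys.argv[2]); oy=float(sys.argv[3])
go(O+Bm@[ox,oy,48+h],-Bm[:,2],Bm[:,1])
T=tool(); print("tcp in box",(Bm.T@(T[:3,3]-O)).round(1), manip.read_state()["joints"].round(2), manip.read_state()["finger_gap"])
E
python3 st.py 120 0 0
```

```text
clock: 8.9
eef_pos: [463.9, -105.1, 191.5]
eef_rot: [-3.141, 0.003, 3.092]
wrist_force: [-0.3, -0.5, -0.7]
finger_gap: 35.9
finger_force: 20.0
d [-103.6, 215.2, 9.8] r [-0.116, -0.512, -0.432] rows>= 5.0
tcp in box [-156.1 -150.2  269.1] [-0.3   0.14  1.74  0.    1.25 -1.82] 35.90161585547876
```

```bash
python3 nudge.py '[[-10,40,-8,-0.015,-0.07,-0.06],[-25,80,-16,-0.03,-0.15,-0.13],[-45,120,-16,-0.05,-0.25,-0.21],[-65,160,-10,-0.08,-0.35,-0.3],[-85,190,-4,-0.1,-0.45,-0.38]]'
python3 nudge.py '[[0,0,0,0,0,0]]'
python3 st.py 120 0 0
```

```text
clock: 9.4
eef_pos: [559.3, 82.5, 195.1]
eef_rot: [3.132, 0.466, -2.802]
wrist_force: [-0.5, -0.5, -0.3]
finger_gap: 35.9
finger_force: 20.0
clock: 9.5
eef_pos: [558.2, 82.4, 192.8]
eef_rot: [3.13, 0.461, -2.803]
wrist_force: [0.3, -0.2, -0.2]
finger_gap: 35.9
finger_force: 20.0
d [-18.7, 14.2, 21.6] r [-0.014, -0.062, -0.047] rows>= 1.0
tcp in box [-18.  -13.  190.9] [ 0.01  0.11  1.85  0.23  0.76 -2.04] 35.93899541798962
```

```bash
python3 nudge.py '[[-9,7,10,-0.007,-0.03,-0.023],[-18.7,14.2,21.6,-0.014,-0.062,-0.047],[-18.7,14.2,21.6,-0.014,-0.062,-0.047],[-18.7,14.2,21.6,-0.014,-0.062,-0.047]]'
python3 st.py 120 0 0
python3 - <<'E'
from h import *
T=tool();im,P=cloud("wrist","pics/w5.png"); np.savez("w5.npz",im=im,P=P,T=T)
m=im[200:350,230:430]; cv2.imwrite("pics/w5c.png",cv2.resize(m[:,:,::-1],None,fx=4,fy=4,interpolation=cv2.INTER_CUBIC))
E
```

```text
clock: 9.9
eef_pos: [578.4, 101.9, 183.4]
eef_rot: [3.141, 0.521, -2.756]
wrist_force: [0.6, -0.4, 0.5]
finger_gap: 35.9
finger_force: 20.0
d [-0.1, 2.7, 1.6] r [-0.003, -0.003, -0.005] rows>= 1.0
tcp in box [-1.000e-01 -2.700e+00  1.696e+02] [ 0.03  0.15  1.84  0.28  0.67 -2.1 ] 35.9108659825782
```

View pics/w5c.png

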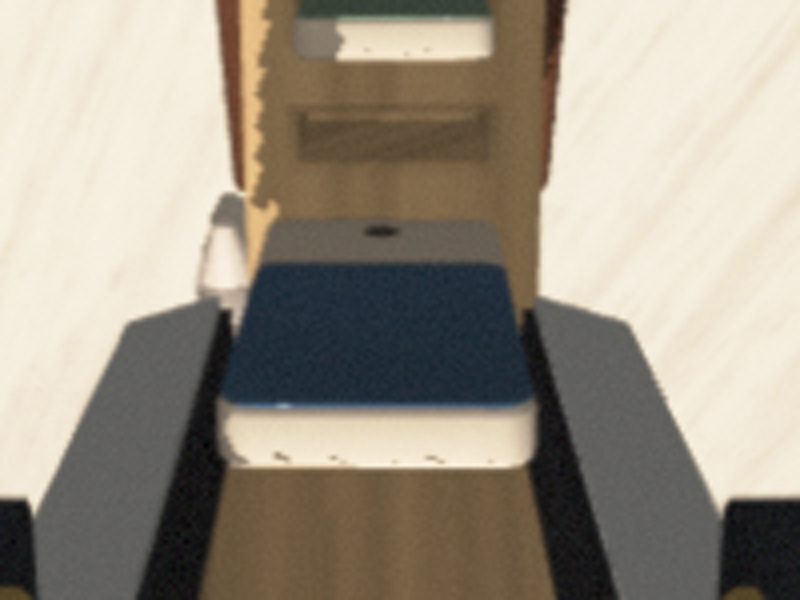

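The held tile is seen square: its top front edge is at row 405 with columns 222 to 535, and its foot edge is at row 222 with columns 268 to 502. The free pocket is centred at (393,135) in the crop. I compare the two in tool coordinates.

Run:
```python
from h import *
i=manip.camera_info("wrist");M=np.array(i["mount"])
def ht(cx,cy,z):
    p=cv2.undistortPoints(np.array([[[230+(cx+.5)/4-.5,200+(cy+.5)/4-.5]]],float),np.array(i["K"]),np.array(i["dist"],float))[0,0]; r=M[:3,:3]@[*p,1]; o=M[:3,3]; return (o+r*(z-o[2])/r[2]).round(2)
for n,c,z in [("topL",(222,405),-23),("topR",(535,405),-23),("topbackmid",(378,467),-23),("topfrontmid",(378,405),-23),("footL",(268,222),52),("footR",(502,222),52),("footmid",(385,221),52),("pocket",(393,135),121.6),("pL",(297,135),121.6),("pR",(489,135),121.6),("pfront",(393,108),121.6),("pback",(393,162),121.6),("green top",(394,39),88.6)]: print(n,ht(*c,z))
```

```text
topL [  4.53 -17.21 -23.  ]
topR [  4.54  17.33 -23.  ]
topbackmid [-2.91e+00  1.00e-02 -2.30e+01]
topfrontmid [ 4.56e+00  1.00e-02 -2.30e+01]
footL [  3.45 -17.35  52.  ]
footR [ 3.47 19.54 52.  ]
footmid [ 3.63  1.09 52.  ]
pocket [  1.23   3.01 121.6 ]
pL [  1.23 -16.38 121.6 ]
pR [  1.24  22.4  121.6 ]
pfront [  6.81   2.99 121.6 ]
pback [ -4.39   3.02 121.6 ]
green top [26.42  2.81 88.6 ]
```

```bash
python3 nudge.py '[[1.5,2,15,-0.003,-0.003,-0.005],[1.5,2,30,-0.003,-0.003,-0.005],[1.5,2,45,-0.003,-0.003,-0.005],[1.5,2,57,-0.003,-0.003,-0.005],[1.5,2,57,-0.003,-0.003,-0.005]]'
python3 nudge.py '[[0,0,0,0,0,0],[0,0,0,0,0,0]]'
python3 st.py 60 0 0
python3 - <<'E'
from h import *
T=tool();im,P=cloud("wrist","pics/w6.png"); np.savez("w6.npz",im=im,P=P,T=T)
m=im[200:350,230:430]; cv2.imwrite("pics/w6c.png",cv2.resize(m[:,:,::-1],None,fx=4,fy=4,interpolation=cv2.INTER_CUBIC))
E
```

```text
clock: 10.45
eef_pos: [602.9, 114.5, 131.8]
eef_rot: [3.141, 0.524, -2.749]
wrist_force: [0.9, 0.7, -0.8]
finger_gap: 35.5
finger_force: 20.0
clock: 10.65
eef_pos: [603.2, 114.6, 133.6]
eef_rot: [-3.141, 0.527, -2.748]
wrist_force: [-0.1, -0.8, -0.5]
finger_gap: 35.6
finger_force: 20.0
d [-0.9, 0.5, 4.7] r [0.0, 0.003, 0.001] rows>= 1.0
tcp in box [ -0.9  -0.5 112.7] [ 0.05  0.27  1.83  0.32  0.56 -2.14] 35.58715028223988
```

View pics/w6c.png

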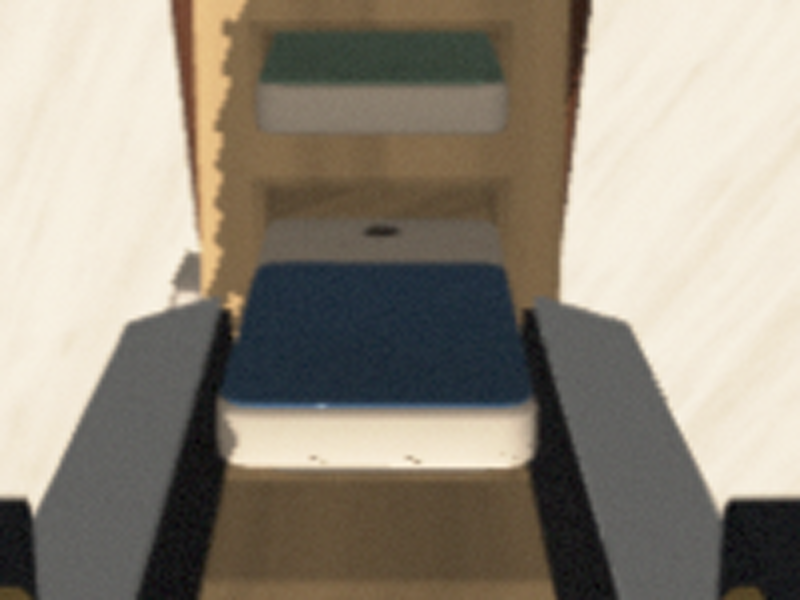

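```bash
cat > ht.py <<'E'
from h import *
i=manip.camera_info("wrist");M=np.array(i["mount"])
def ht(cx,cy,z):
    p=cv2.undistortPoints(np.array([[[230+(cx+.5)/4-.5,200+(cy+.5)/4-.5]]],float),np.array(i["K"]),np.array(i["dist"],float))[0,0]; r=M[:3,:3]@[*p,1]; o=M[:3,3]; return (o+r*(z-o[2])/r[2]).round(2)
E
python3 - <<'E'
from ht import *
for n,c,z in [("foot",(385,221),52),("pL",(255,180),64.7),("pR",(508,180),64.7),("green front",(382,84),31.7),("green back",(382,132),31.7),("gL",(258,110),31.7),("gR",(507,110),31.7),("pf",(382,180),64.7)]: print(n,ht(*c,z))
im=cv2.imread("pics/w6.png").astype(int)
for u in(311,325,345): print(u,[(v,im[v,u].sum()) for v in range(238,262)])
print([(u,im[246,u].sum()) for u in range(286,304)],[(u,im[246,u].sum()) for u in range(348,364)])
E
```

```text
foot [ 3.62  1.1  52.  ]
pL [  6.93 -20.32  64.7 ]
pR [ 6.94 21.46 64.7 ]
green front [29.66  0.55 31.7 ]
green back [22.73  0.56 31.7 ]
gL [ 25.92 -16.96  31.7 ]
gR [25.93 18.2  31.7 ]
pf [ 6.94  0.65 64.7 ]
311 [(238, np.int64(288)), (239, np.int64(291)), (240, np.int64(291)), (241, np.int64(299)), (242, np.int64(280)), (243, np.int64(294)), (244, np.int64(269)), (245, np.int64(247)), (246, np.int64(224)), (247, np.int64(213)), (248, np.int64(219)), (249, np.int64(217)), (250, np.int64(230)), (251, np.int64(234)), (252, np.int64(237)), (253, np.int64(227)), (254, np.int64(249)), (255, np.int64(265)), (256, np.int64(282)), (257, np.int64(281)), (258, np.int64(279)), (259, np.int64(280)), (260, np.int64(275)), (261, np.int64(282))]
325 [(238, np.int64(288)), (239, np.int64(293)), (240, np.int64(289)), (241, np.int64(289)), (242, np.int64(289)), (243, np.int64(283)), (244, np.int64(263)), (245, np.int64(238)), (246, np.int64(243)), (247, np.int64(230)), (248, np.int64(224)), (249, np.int64(227)), (250, np.int64(243)), (251, np.int64(247)), (252, np.int64(243)), (253, np.int64(239)), (
[... 757 characters left out ...]
, np.int64(302)), (289, np.int64(298)), (290, np.int64(305)), (291, np.int64(307)), (292, np.int64(295)), (293, np.int64(258)), (294, np.int64(268)), (295, np.int64(258)), (296, np.int64(252)), (297, np.int64(239)), (298, np.int64(238)), (299, np.int64(244)), (300, np.int64(251)), (301, np.int64(246)), (302, np.int64(244)), (303, np.int64(248))] [(348, np.int64(246)), (349, np.int64(249)), (350, np.int64(234)), (351, np.int64(237)), (352, np.int64(227)), (353, np.int64(243)), (354, np.int64(240)), (355, np.int64(241)), (356, np.int64(255)), (357, np.int64(256)), (358, np.int64(274)), (359, np.int64(282)), (360, np.int64(286)), (361, np.int64(283)), (362, np.int64(288)), (363, np.int64(302))]
```

```bash
python3 nudge.py '[[0.4,-0.4,5,0,-0.003,0],[0.4,-0.4,10,0,-0.003,0],[0.4,-0.4,15,0,-0.003,0],[0.4,-0.4,20,0,-0.003,0],[0.4,-0.4,24,0,-0.003,0]]'
python3 nudge.py '[[0,0,0,0,0,0],[0,0,0,0,0,0]]'
python3 st.py 10 0 0
```

```text
clock: 11.2
eef_pos: [614.2, 119.0, 111.2]
eef_rot: [3.141, 0.529, -2.748]
wrist_force: [0.0, -0.7, -1.0]
finger_gap: 36.0
finger_force: 20.0
clock: 11.4
eef_pos: [614.1, 118.9, 111.7]
eef_rot: [3.141, 0.529, -2.748]
wrist_force: [-0.0, -0.6, -0.3]
finger_gap: 35.9
finger_force: 20.0
d [-1.5, 0.6, 29.9] r [0.001, 0.005, 0.001] rows>= 1.0
tcp in box [-1.7 -0.6 87.9] [ 0.06  0.33  1.81  0.34  0.52 -2.16] 35.921206447733965
```

```bash
python3 nudge.py '[[-0.3,0,5,0,0.004,0],[-0.3,0,10,0,0.004,0],[-0.3,0,15,0,0.004,0],[-0.3,0,20,0,0.004,0],[-0.3,0,24,0,0.004,0]]'
python3 nudge.py '[[0,0,0,0,0,0],[0,0,0,0,0,0]]'
python3 st.py 10 0 0
```

```text
clock: 11.9
eef_pos: [625.6, 123.7, 90.7]
eef_rot: [3.141, 0.525, -2.748]
wrist_force: [-0.2, -0.2, 0.3]
finger_gap: 35.9
finger_force: 20.0
clock: 12.1
eef_pos: [625.5, 123.6, 91.2]
eef_rot: [3.141, 0.525, -2.748]
wrist_force: [-0.0, -0.2, -0.4]
finger_gap: 35.9
finger_force: 20.0
d [-1.3, 0.6, 5.9] r [0.001, 0.001, 0.001] rows>= 1.0
tcp in box [-1.3 -0.6 63.9] [ 0.07  0.39  1.79  0.35  0.49 -2.16] 35.88154869908774
```

Six millimetres to go, with no contact force. I feel for the floor in small steps.

```bash
python3 nudge.py '[[0,0,2,0,0,0],[0,0,4,0,0,0],[0,0,5,0,0,0],[0,0,5,0,0,0]]'
python3 nudge.py '[[0,0,1,0,0,0],[0,0,1,0,0,0]]'
python3 nudge.py '[[0,0,1,0,0,0],[0,0,1,0,0,0]]'
python3 st.py 10 0 0
```

```text
clock: 12.5
eef_pos: [627.9, 124.6, 86.8]
eef_rot: [3.141, 0.525, -2.748]
wrist_force: [-0.5, 0.1, 0.3]
finger_gap: 35.9
finger_force: 20.0
clock: 12.7
eef_pos: [628.3, 125.0, 86.7]
eef_rot: [3.141, 0.526, -2.748]
wrist_force: [-6.9, 0.8, 7.5]
finger_gap: 35.5
finger_force: 20.0
clock: 12.9
eef_pos: [628.9, 125.4, 86.6]
eef_rot: [3.141, 0.526, -2.748]
wrist_force: [-12.2, 0.0, 14.7]
finger_gap: 35.8
finger_force: 20.0
d [-0.2, 0.3, 0.0] r [0.001, 0.003, 0.001] rows>= 1.0
tcp in box [-0.2 -0.3 58. ] [ 0.07  0.4   1.78  0.35  0.48 -2.17] 35.81951636388021
```

Contact came exactly at the expected depth, so the tile is home. I release and withdraw along the pocket axis.

```bash
python3 nudge.py '[[0,0,-1.5,0,0,0],[0,0,-1.5,0,0,0],[0,0,-1.5,0,0,0],[0,0,-1.5,0,0,0]]' 50 10
python3 nudge.py '[[0,0,-10,0,0,0],[0,0,-25,0,0,0],[0,0,-50,0,0,0],[0,0,-80,0,0,0],[0,0,-110,0,0,0]]'
python3 nudge.py '[[0,0,0,0,0,0],[0,0,0,0,0,0]]'
python3 st.py 120 0 0
python3 - <<'E'
from h import *
T=tool();im,P=cloud("wrist","pics/w7.png"); np.savez("w7.npz",im=im,P=P,T=T)
E
```

```text
clock: 13.3
eef_pos: [628.1, 124.6, 86.4]
eef_rot: [3.141, 0.525, -2.748]
wrist_force: [-0.0, -0.3, -0.2]
finger_gap: 50.0
finger_force: 0.0
clock: 13.8
eef_pos: [576.3, 103.2, 183.0]
eef_rot: [-3.142, 0.525, -2.748]
wrist_force: [-0.4, -0.3, -0.6]
finger_gap: 50.0
finger_force: 0.0
clock: 14.0
eef_pos: [577.2, 103.4, 182.4]
eef_rot: [-3.141, 0.526, -2.748]
wrist_force: [0.7, 0.1, -0.9]
finger_gap: 50.0
finger_force: 0.0
d [-1.0, 0.8, 1.1] r [0.0, 0.003, 0.001] rows>= 1.0
tcp in box [ -1.   -0.8 169.1] [ 0.03  0.15  1.85  0.29  0.66 -2.12] 49.990786637782534
```

View pics/w7.png

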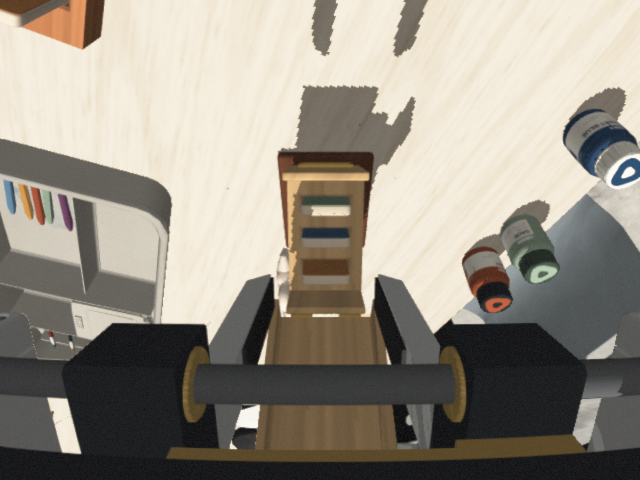

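The blue tile stands at (326,237), level with its green and brown neighbours, with the coloured face to the front. Next I regrasp the tab.

```bash
python3 nudge.py '[[-20,0,-40,0,0,0],[-40,0,-80,0,0,0],[-60,0,-120,0,0,0],[-80,0,-155,0,0,0],[-93,0,-165,0,0,0]]' 60
python3 nudge.py '[[0,0,0,0,0,0]]'
cat > t.py <<'E'
from h import *
yaw=.392;t=.54;f=np.array([np.cos(yaw),np.sin(yaw),0]);zd=np.sin(t)*f-[0,0,np.cos(t)]
go(np.array([669.,141.7,271.1])+13*zd,zd,[-f[1],f[0],0])
E
python3 t.py
```

```text
clock: 14.55
eef_pos: [575.6, 102.7, 374.7]
eef_rot: [-3.14, 0.529, -2.748]
wrist_force: [0.2, -0.2, -1.2]
finger_gap: 60.1
finger_force: 0.0
clock: 14.65
eef_pos: [576.0, 103.0, 372.1]
eef_rot: [-3.141, 0.527, -2.748]
wrist_force: [-0.4, -0.0, -0.4]
finger_gap: 60.1
finger_force: 0.0
d [-36.5, 0.2, 151.0] r [0.0, -0.013, 0.002] rows>= 4.0
```

```bash
python3 nudge.py '[[-20,0,20,0,-0.01,0],[-36.5,0,50,0,-0.013,0],[-36.5,0,80,0,-0.013,0],[-36.5,0,90,0,-0.013,0],[-36.5,0,90,0,-0.013,0]]' 60
python3 nudge.py '[[0,0,0,0,0,0]]'
python3 t.py
python3 - <<'E'
from h import *
T=tool();im,P=cloud("wrist","pics/w8.png")
X=(P-T[:3,3])@T[:3,:3]
m=(abs(X[...,1])<20)&(X[...,2]>15)&(X[...,2]<110)&(abs(X[...,0])<40)
q=X[m];c=im[m]; print(len(q)); ok=q[q[:,2]<q[:,2].min()+14]; print(ok.mean(0).round(1),np.percentile(ok,[2,98],axis=0).round(1).tolist())
cv2.imwrite("pics/w8c.png",cv2.resize(im[180:360,220:430,::-1],None,fx=3,fy=3))
E
```

```text
clock: 15.15
eef_pos: [645.4, 132.1, 308.3]
eef_rot: [3.14, 0.533, -2.749]
wrist_force: [0.2, 0.5, 0.5]
finger_gap: 60.2
finger_force: 0.0
clock: 15.25
eef_pos: [645.7, 131.9, 311.9]
eef_rot: [3.142, 0.538, -2.748]
wrist_force: [0.6, -0.4, -0.5]
finger_gap: 60.0
finger_force: 0.0
d [-0.8, 0.1, 61.0] r [0.001, -0.002, 0.001] rows>= 2.0
3609
[ 9.3  0.5 36.8] [[2.1, -10.0, 32.7], [14.5, 10.9, 45.5]]
```

View pics/w8c.png

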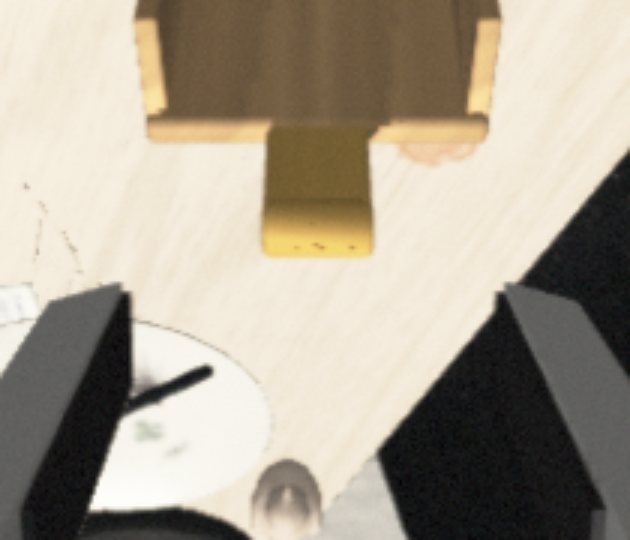

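The tab roll is centred at (317,228) in the crop, so the lid is slightly less open than I reckoned. In tool coordinates it is at about (8, 0.5, 39.5). I adjust and pinch.

```bash
python3 nudge.py '[[8,0.5,15,0,0,0],[8,0.5,35,0,0,0],[8,0.5,51,0,0,0],[8,0.5,51,0,0,0]]' 60
python3 nudge.py '[[0,0,0,0,0,0],[0,0,0,0,0,0],[0,0,0,0,0,0],[0,0,0,0,0,0],[0,0,0,0,0,0]]' 10 15
python3 nudge.py '[[0,0,0,0,0,0],[0,0,0,0,0,0]]' 
sed -i 's/^d=14/d=13/' a.py; python3 a.py 1.58 1.05 .36 5
```

```text
clock: 15.7
eef_pos: [663.4, 140.0, 262.2]
eef_rot: [3.141, 0.536, -2.748]
wrist_force: [0.6, -0.4, 0.3]
finger_gap: 60.0
finger_force: 0.0
clock: 16.2
eef_pos: [663.5, 139.9, 264.0]
eef_rot: [-3.141, 0.538, -2.748]
wrist_force: [0.6, 0.1, -0.8]
finger_gap: 23.3
finger_force: 0.0
clock: 16.4
eef_pos: [663.5, 140.2, 264.0]
eef_rot: [3.141, 0.538, -2.748]
wrist_force: [-3.8, 2.3, 2.9]
finger_gap: 21.9
finger_force: 15.0
t0 0.5383556288964978
[12.9, 0.0, -6.7, 0, np.float64(0.036), 0]
[26.4, 0.0, -12.1, 0, np.float64(0.071), 0]
[40.4, 0.0, -16.0, 0, np.float64(0.107), 0]
[54.7, 0.0, -18.6, 0, np.float64(0.143), 0]
[69.2, 0.0, -19.6, 0, np.float64(0.178), 0]
```

```bash
python3 nudge.py '[[12.9,0,-6.7,0,0.036,0],[26.4,0,-12.1,0,0.071,0],[40.4,0,-16,0,0.107,0],[54.7,0,-18.6,0,0.143,0],[69.2,0,-19.6,0,0.178,0]]'
python3 a.py 1.05 .52 .18 5
```

```text
clock: 16.9
eef_pos: [598.9, 113.4, 245.5]
eef_rot: [3.141, 0.36, -2.748]
wrist_force: [-0.7, 4.7, 2.9]
finger_gap: 22.0
finger_force: 15.0
t0 0.3595715772648355
[14.2, -0.0, 3.0, 0, np.float64(0.036), 0]
[28.1, -0.0, 7.4, 0, np.float64(0.072), 0]
[41.4, -0.0, 13.2, 0, np.float64(0.108), 0]
[54.0, -0.0, 20.3, 0, np.float64(0.144), 0]
[65.8, -0.0, 28.6, 0, np.float64(0.18), 0]
```

```bash
python3 nudge.py '[[14.2,0,3,0,0.036,0],[28.1,0,7.4,0,0.072,0],[41.4,0,13.2,0,0.108,0],[54,0,20.3,0,0.144,0],[65.8,0,28.6,0,0.18,0]]'
python3 a.py .52 0 0 5
```

```text
clock: 17.4
eef_pos: [550.8, 93.4, 194.8]
eef_rot: [3.141, 0.177, -2.748]
wrist_force: [-2.4, 3.1, 2.0]
finger_gap: 22.1
finger_force: 15.0
t0 0.1774161364632902
[8.8, -0.0, 11.0, 0, np.float64(0.035), 0]
[16.4, -0.0, 22.9, 0, np.float64(0.071), 0]
[22.7, -0.0, 35.3, 0, np.float64(0.106), 0]
[27.7, -0.0, 48.4, 0, np.float64(0.142), 0]
[31.3, -0.0, 61.7, 0, np.float64(0.177), 0]
```

```bash
python3 nudge.py '[[8.8,0,11,0,0.035,0],[16.4,0,22.9,0,0.071,0],[22.7,0,35.3,0,0.106,0],[27.7,0,48.4,0,0.142,0],[31.3,0,61.7,0,0.177,0]]'
python3 a.py 0 -.46 0 5
```

```text
clock: 17.9
eef_pos: [532.4, 85.8, 127.8]
eef_rot: [3.141, -0.001, -2.748]
wrist_force: [-2.8, 4.1, 2.3]
finger_gap: 21.6
finger_force: 15.0
t0 -0.0009737447480737682
[-0.6, -0.0, 12.2, 0, np.float64(-0.0), 0]
[-2.3, -0.0, 24.3, 0, np.float64(-0.0), 0]
[-5.1, -0.0, 36.2, 0, np.float64(-0.001), 0]
[-9.0, -0.0, 47.8, 0, np.float64(-0.001), 0]
[-13.9, -0.0, 59.0, 0, np.float64(-0.001), 0]
```

```bash
python3 nudge.py '[[-0.6,0,12.2,0,0,0],[-2.3,0,24.3,0,0,0],[-5.1,0,36.2,0,0,0],[-9,0,47.8,0,0,0],[-13.9,0,59,0,0,0]]'
python3 nudge.py '[[-0.9,0,1.5,0,0,0],[-1.8,0,3.2,0,0,0],[-2.7,0,4.8,0,0,0],[-2.7,0,4.8,0,0,0]]'
python3 a.py -.5 -.5236 0 1
```

```text
clock: 18.4
eef_pos: [545.4, 91.2, 68.5]
eef_rot: [3.141, -0.0, -2.748]
wrist_force: [-4.0, 1.6, 1.2]
finger_gap: 21.3
finger_force: 15.0
clock: 18.8
eef_pos: [547.5, 92.1, 64.1]
eef_rot: [3.141, -0.001, -2.748]
wrist_force: [-6.2, 0.8, -3.5]
finger_gap: 22.1
finger_force: 15.0
t0 -0.0009134957213341456
[-1.6, -0.0, 2.7, 0, np.float64(-0.001), 0]
```

```bash
for k in 1; do python3 nudge.py '[[-0.5,0,1,0,0,0],[-1,0,2,0,0,0],[-1,0,2,0,0,0]]'; done
python3 nudge.py '[[-0.5,0,1,0,0,0],[-1,0,2,0,0,0],[-1,0,2,0,0,0]]'
python3 nudge.py '[[-0.5,0,1,0,0,0],[-0.5,0,2,0,0,0],[-0.5,0,2,0,0,0]]'
```

```text
clock: 19.1
eef_pos: [548.5, 92.5, 62.3]
eef_rot: [3.141, -0.001, -2.748]
wrist_force: [-6.6, 1.2, -3.3]
finger_gap: 21.8
finger_force: 15.0
clock: 19.4
eef_pos: [549.6, 92.9, 60.4]
eef_rot: [3.141, -0.0, -2.748]
wrist_force: [-6.0, 2.4, -3.4]
finger_gap: 22.0
finger_force: 15.0
clock: 19.7
eef_pos: [550.5, 93.3, 58.7]
eef_rot: [3.141, 0.001, -2.748]
wrist_force: [-4.3, 2.9, -1.6]
finger_gap: 21.8
finger_force: 15.0
```

```bash
python3 nudge.py '[[0,0,0,0,0,0],[0,0,0,0,0,0],[0,0,0,0,0,0]]' 60
python3 nudge.py '[[0,0,-10,0,0,0],[0,0,-35,0,0,0],[0,0,-70,0,0,0],[0,0,-105,0,0,0],[0,0,-130,0,0,0]]'
python3 - <<'E'
from h import *
T=tool();im,P=cloud("wrist","pics/w9.png")
x,y,yaw=np.load("case.npy"); Bm=R.from_euler('z',yaw).as_matrix()@R.from_euler('y',-30,degrees=True).as_matrix()
X=(P-[x,y,36.5])@Bm
m=(abs(X[...,1])<25)&(X[...,0]>-52)&(X[...,0]<40)&(X[...,2]>75)&(X[...,2]<130); q=X[m]
A=np.polyfit(q[:,0],q[:,2],1); print(len(q),"slope",A)
E
python3 st.py 85 -45 0
```

```text
clock: 20.0
eef_pos: [551.6, 93.2, 59.2]
eef_rot: [-3.141, 0.003, -2.748]
wrist_force: [-0.3, -0.4, -0.3]
finger_gap: 42.2
finger_force: 0.0
clock: 20.5
eef_pos: [551.4, 93.2, 192.4]
eef_rot: [-3.141, 0.006, -2.748]
wrist_force: [0.2, 0.4, 0.5]
finger_gap: 59.9
finger_force: 0.0
6377 slope [-1.64514446e-02  9.27041482e+01]
d [-5.8, 0.9, 66.9] r [-0.002, -0.513, 0.002] rows>= 4.0
tcp in box [-17.2  -0.8 194.1] [ 0.1   0.32  1.51  0.    1.3  -1.86] 59.74784260285655
```

Depth puts the lid at about 0.016 rad. I press it home with shut fingers, square to the board near its free edge.

```bash
python3 nudge.py '[[-1,0,13,0,-0.12,0],[-2,0,26,0,-0.24,0],[-4,0,40,0,-0.37,0],[-5,0,54,0,-0.5,0],[-5.8,1,66,0,-0.513,0]]' 0 10
python3 nudge.py '[[0,0,0,0,0,0],[0,0,0,0,0,0]]'
python3 st.py 45 -45 0
```

```text
clock: 21.05
eef_pos: [554.5, 95.6, 122.1]
eef_rot: [-3.141, 0.519, -2.75]
wrist_force: [0.8, 0.3, 0.3]
finger_gap: 23.7
finger_force: 0.0
clock: 21.25
eef_pos: [556.7, 96.5, 124.0]
eef_rot: [-3.141, 0.516, -2.748]
wrist_force: [0.2, 0.0, 1.2]
finger_gap: 7.7
finger_force: 0.0
d [-4.1, -0.6, 36.3] r [0.001, -0.007, 0.001] rows>= 1.0
tcp in box [-48.9   0.6 129.3] [ 0.02  0.19  1.95  0.36  0.54 -2.21] 7.743118427368807
```

```bash
python3 nudge.py '[[-2,0,10,0,-0.007,0],[-4,-0.6,20,0,-0.007,0],[-4,-0.6,30,0,-0.007,0],[-4,-0.6,34,0,-0.007,0],[-4,-0.6,34,0,-0.007,0]]' 0 10
python3 nudge.py '[[0,0,1,0,0,0],[0,0,2,0,0,0],[0,0,2,0,0,0]]'
python3 nudge.py '[[0,0,1,0,0,0],[0,0,2,0,0,0],[0,0,2,0,0,0]]'; python3 st.py 45 -45 0
```

```text
clock: 21.75
eef_pos: [575.1, 103.8, 94.4]
eef_rot: [3.141, 0.522, -2.748]
wrist_force: [-0.5, -0.4, -0.2]
finger_gap: 0.4
finger_force: 0.0
clock: 22.05
eef_pos: [576.1, 104.0, 93.9]
eef_rot: [-3.141, 0.523, -2.748]
wrist_force: [1.1, -0.3, 0.7]
finger_gap: 0.7
finger_force: 0.0
clock: 22.35
eef_pos: [576.8, 104.3, 92.9]
eef_rot: [-3.142, 0.523, -2.748]
wrist_force: [-16.8, -5.5, 17.5]
finger_gap: 0.4
finger_force: 11.7
d [-0.8, -0.1, -1.5] r [0.001, -0.0, 0.001] rows>= 1.0
tcp in box [-45.8   0.1  91.5] [ 0.03  0.29  1.93  0.4   0.47 -2.25] 0.4333796506650146
```

```bash
python3 nudge.py '[[0,0,0.5,0,0,0],[0,0,0.5,0,0,0]]'
python3 nudge.py '[[0,0,-10,0,0,0],[0,0,-40,0,0,0],[0,0,-80,0,0,0],[0,0,-120,0,0,0],[0,0,-150,0,0,0]]'
python3 nudge.py '[[30,0,0,0,0,0],[60,0,0,0,0,0],[60,0,0,0,0,0],[60,0,0,0,0,0]]'
python3 - <<'E'
from h import *
T=tool();im,P=cloud("wrist","pics/w10.png")
x,y,yaw=np.load("case.npy"); Bm=R.from_euler('z',yaw).as_matrix()@R.from_euler('y',-30,degrees=True).as_matrix()
X=(P-[x,y,36.5])@Bm
m=(abs(X[...,1])<25)&(X[...,0]>-52)&(X[...,0]<45)&(X[...,2]>75)&(X[...,2]<130); q=X[m]
print(len(q),"slope",np.polyfit(q[:,0],q[:,2],1))
im,P=cloud("top"); P0=np.load("top0.npz")["P"]
for n,(u,v) in dict(t1=(369,240),t2=(369,256),t3=(369,272),cup=(460,270),bot=(201,268)).items(): print(n,P0[v,u].round(),P[v,u].round())
E
```

```text
clock: 22.55
eef_pos: [576.9, 104.3, 92.7]
eef_rot: [-3.142, 0.524, -2.748]
wrist_force: [-21.1, -7.9, 22.7]
finger_gap: 0.7
finger_force: 15.8
clock: 23.05
eef_pos: [507.2, 75.4, 223.7]
eef_rot: [-3.141, 0.525, -2.748]
wrist_force: [0.6, -0.0, 0.2]
finger_gap: 0.9
finger_force: 0.0
clock: 23.45
eef_pos: [460.3, 55.7, 192.2]
eef_rot: [-3.141, 0.524, -2.749]
wrist_force: [0.1, 0.1, 0.9]
finger_gap: 0.4
finger_force: 0.0
97 slope [6.22051939e-03 9.21309658e+01]
t1 [ 544. -107.   82.] [ 544. -106.   86.]
t2 [ 505. -105.   85.] [ 504. -105.   85.]
t3 [ 465. -104.   86.] [ 470. -107.   33.]
cup [ 470. -343.    9.] [ 470. -344.    4.]
bot [487. 311.  70.] [487. 311.  67.]
```

View pics/w10.png

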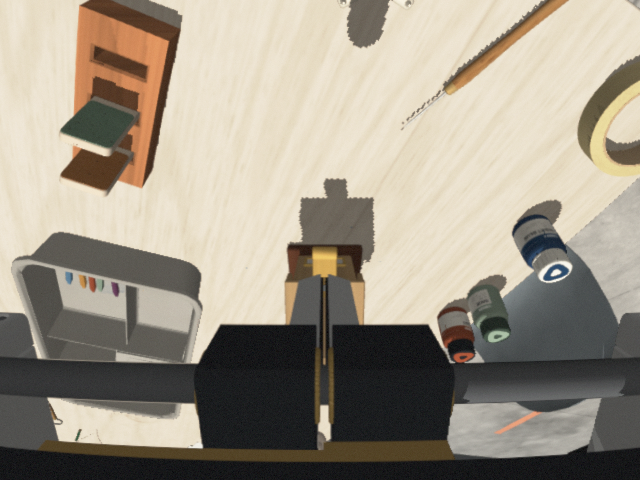

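The lid lies flat on the case with the tab at (325,262). The blue slot of the rack is empty, and green and brown are still standing. The robot is clear, so I hand in.

```bash
python3 -c "
from cell import manip
print(manip.sign_off())"
```

```text
the job is handed in; nothing more can be done
None
```

I handed the job in at about 24 s; no verdict came back, but my checks show the blue tile home in the middle pocket with its coloured face to the front, the lid pressed fully shut, the green and brown tiles still in the rack, the cup and bottle unmoved, and the robot clear of everything.

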